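# Unlock and slide the paper guide of a printer cassette

### The arm

A 6-joint arm with a two-finger parallel gripper is mounted at the origin on the work surface. World frame = base frame: x ahead of the robot, y to its left, z up, the work surface at z = 0. Lengths are in m, angles in rad, forces in N, time in s.
With the tool pointing down it reaches from about 0.425 to 1.125 m from the base axis. Payload 14.9 kg.
Tool frame: the origin (TCP) lies midway between the tips of the shut fingers; the grasp point (between the pads) lies 19 mm behind it; z points along the fingers, y is the line along which they close (so a half turn about z gives the same grasp; the last joint's range is limited). The gripper opens to 91 mm and grips with 3 to 60 N. Pads are 32 mm wide; open, the fingers measure 118 mm over their backs; the gripper's body (76 mm by 178 mm) begins 60 mm behind the grasp point.
Start: joints at [1.094, 0.379, 1.734, -0, 1.028, -0.033], TCP at [0.301, 0.632, 0.214] pointing down, gripper open.
Joint ranges: [-2.77, 2.77], [-0.74, 2.19], [0, 2.66], [-1.06, 4.2], [0.31, 2.87], [-3.08, 3.08]. Speed limits (rad/s): [1.89, 1.89, 2.39, 3.14, 3.14, 3.14].

### API

Orientations are given as a rotation vector (axis times angle).
In Python, from cell import status, vision, order gives the robot as it stands.
- The arm moves only by the tool drive_tool, never from a script. Its arguments are lists of equal length, an entry for each row: "fingers": the opening, from -1 (shut) to 1 (fully open); "translation": the shift along the tool's x, y, z each as a share of 0.5 m, from -1 to 1, a list of three; "twist": the turn about the tool's z as a share of 180 degrees, from -1 to 1. A call has 1 to 8 rows; each row is the pose to reach, as a shift and turn from the pose commanded when the call began, along the tool's axes at that moment, turning the shorter way round; what a row does not reach only later rows make up. A row lasts 1/12 s, in which the tool goes at most 41.7 mm and 7.16 degrees, less where a joint would pass 70% of its speed; a pose out of reach is approached as far as the arm can. A call with a number of a shift or a turn outside -1 to 1 is refused whole. A call with a gripper value outside its range is refused whole. The fingers move at their own pace and stop on an object; "squeeze" is the grip in N (left out, the last holds). Time passes only in rows, so rows that repeat a pose let the fingers close. It gives the time, the measured TCP pose, the force, the opening and the grip force at its end, in the units of the state.
- status.observe(): the state, without advancing time (a new reading comes with each control period).
- vision.read_camera(name): name is "scene" or "top" or "wrist"; returns a dict with "pixels" (420x560x3 uint8, red, green, blue), "depth" (420x560 float32, m along the optical axis (not along the pixel's ray), 0 where there is no reading), "fx", "fy", "cx", "cy" (pixels), "view" (4x4, takes a point from world to camera coordinates). Camera axes: x right, y up, looking along -z (the intrinsics and any distortion apply to the point x, -y, -z); pixel columns grow to the right and rows downward; lengths in m; the calibration is good to about 2 mm. A picture is of the moment at which its call begins.
- order.finish_job(): hands the job in; it is judged then, once.
The state is a dict: "clock": time; "qpos": joint angles; "qvel": joint speeds; "joint_torque": joint torques, N m; "tool_pos": TCP position; "tool_rot": TCP orientation; "contact_force": force on the tool from outside, world axes, zero at the start; "moment": the same for the moment, N m; "finger_gap": finger opening in m; "finger_force": force on a finger pad.
Only numpy, scipy, OpenCV 4.12 (cv2) and the standard library are available. Lean on these libraries where they do the work, as an engineer would, in place of code of your own. Each camera call takes 0.05 s, during which the arm holds its last target. There are 200 camera calls.

### The job

A printer's paper cassette lies on the desk and its side guide (the one with the longer fence, sliding along the cassette's long side) has to be set for a small paper size. With a fingertip press the guide's locking button fully down and keep it down while you push the guide inward, across the cassette, until it meets its end stop; then let go so that the button springs back up and locks the guide there, and move the hand clear. Leave the shorter end guide and its button as they are, and do not move or pick up the stapler, the tape roll or the bottle.

Things in the scene. Friction and masses are not known exactly. Their poses are not given: they have to be found in the camera images.
- tray: the paper cassette: a grey open tray with a black front panel, fixed to the desk, 270 mm (its x) by 370 mm (its y), walls 50 mm high (front panel, on its -x side, 56 mm and 7 mm thick beyond the 270), floor top 16 mm above the desk. Origin at the centre of its underside on the desk. Its x axis points away from the robot to within the yaw of the tray (at most about 0.4 rad), its y axis to the robot's left, z up. Both guides are carried in it.
- side_button_top (a point): centre of the top face of the side guide's locking button: a grey ribbed block 36 mm (tray x) by 44 mm (tray y), with three thin dark ribs, standing 16 mm proud of a black collar; its top is 46 mm above the desk when up, 38 mm when fully down. The button rides on the white side guide, in the left half of the tray as seen from the robot. The point moves with the button.
- side_button (a joint): how far the side guide's button is pressed, m: 0 up (locked), 0.008 fully down. It is a spring: 1.5 N starts it, 5 N holds it fully down; it springs up by itself. The guide is free to slide only while it is pressed more than about 0.005; otherwise a tooth locks it in one of the places 10 mm apart (about 1 mm of play either way).
- side_guide (a joint): position of the side guide along the tray, m: 0 outermost (towards the tray's +y wall), growing as it slides inward along the tray's -y axis, 0.110 at its end stop. Starts locked between 0 and about 0.03. Unlocked it slides with about 1.5 N of friction.
- side_guide_fence (a point): middle of the top edge of the side guide's upright fence, on the face that looks towards the button (the outer, +y face): a thin white plate 120 mm long along tray x, 4 mm thick, its top 71 mm above the desk. This face lies 30 mm from the button's centre, on the inward (tray -y) side of the button; a finger on the button can push it.
- end_button_top (a point): centre of the top of the other button, of the same shape turned a quarter turn, on the white, shorter end guide (fence 80 mm long along tray y) in the far right part of the tray. Not to be touched.
- stapler_center (a point): a loose black stapler, 34 x 120 mm, 55 mm high, standing beside the tray; the point is 25 mm above the desk at its middle
- tape_roll_center (a point): a loose cardboard-coloured roll of tape lying flat beside the tray, 80 mm across, 24 mm high; its centre
- bottle_center (a point): a loose clear bottle standing beside the tray, 52 mm across, 120 mm high; its centre, half-way up

How it is judged:
By the outcome, as a careful person would: the job done as asked, in the order asked, and still so for the second after the job is handed in, with the robot touching nothing.
It also fails if it takes over 38 s, if anything falls off the work surface, if the arm or the gripper's body presses on something with over 40 N, if the wrist force passes 120 N, or if a joint passes its speed limit or range.

## Working session

There is one attempt and no reset: what is moved stays moved. The work goes in short steps, Python scripts to look and compute and a tool call to move; the robot and the scene stay as the last step left them, time stands still between calls to the robot, and variables do not carry over. Pictures are saved under pics/ and viewed, at most 10 in all, crops included, and the job is handed in when it is done.

Besides the shell and the picture viewer there is one more tool, called after "Emit:" as name([rows], argument=value, ...), one row to a line, values as JSON. drive_tool: Moves the arm, as the interface text tells. Its arguments: {"type":"object","properties":{"fingers":{"type":"array","items":{"type":"number"}},"translation":{"type":"array","items":{"type":"array","items":{"type":"number","minimum":-1,"maximum":1}}},"twist":{"type":"array","items":{"type":"number","minimum":-1,"maximum":1}},"squeeze":{"type":"number"}},"required":["fingers","translation","twist"]}

```bash
mkdir -p pics
cat > h.py <<'E'
import numpy as np, cv2
from cell import status, vision, order
def grab(n,save=None):
    c=vision.read_camera(n)
    if save: cv2.imwrite(save,np.ascontiguousarray(c["pixels"][:,:,::-1]))
    return c
def ray(c,u,v):
    d=np.array([(u-c["cx"])/c["fx"],-(v-c["cy"])/c["fy"],-1.0])
    V=c["view"];R=V[:3,:3];t=V[:3,3]
    return -R.T@t, R.T@d
def onplane(c,u,v,z):
    o,d=ray(c,u,v); return o+d*(z-o[2])/d[2]
def bydepth(c,u,v):
    o,d=ray(c,u,v); return o+d*c["depth"][int(v),int(u)]
E
python3 - <<'E'
from h import *
import pickle
for n in("top","scene"):
    c=grab(n,f"pics/{n}0.png"); pickle.dump(c,open(f"{n}0.pkl","wb"))
    print(n,[k for k in c],c["fx"],c["fy"],c["cx"],c["cy"],np.round(ray(c,280,210),3))
s=status.observe();print(s)
E
```

```text
top ['pixels', 'depth', 'fx', 'fy', 'cx', 'cy', 'view'] 506.94596850388245 506.94596850388245 280.9713960261133 206.79572841185427 [[ 0.434  0.01   1.027]
 [ 0.117  0.028 -0.993]]
scene ['pixels', 'depth', 'fx', 'fy', 'cx', 'cy', 'view'] 383.6834158715137 383.6834158715137 271.6306510002679 203.41824569636103 [[ 1.066 -0.191  0.613]
 [-0.65   0.3   -0.699]]
{'clock': 0.1, 'qpos': array([ 1.09369288e+00,  3.79392711e-01,  1.73471780e+00, -1.98234581e-05,
        1.02851346e+00, -3.33065178e-02]), 'qvel': array([-0.00112694, -0.00100786, -0.00050669,  0.00058343, -0.00181224,
        0.00041505]), 'joint_torque': array([ 3.09538555e-03, -7.65042186e+01, -4.35293341e+01,  6.53221761e-02,
        3.97645694e-02,  4.27659461e-05]), 'tool_pos': array([0.30040755, 0.63186202, 0.21333053]), 'tool_rot': array([-6.91338337e-01, -3.06433038e+00,  1.57412269e-03]), 'contact_force': array([ 0.34001837,  0.8609049 , -0.33179151]), 'moment': array([ 0.00231649, -0.02948128,  0.00047756]), 'finger_force': 0.0, 'finger_gap': 0.09121627658739168}
```

View pics/top0.png

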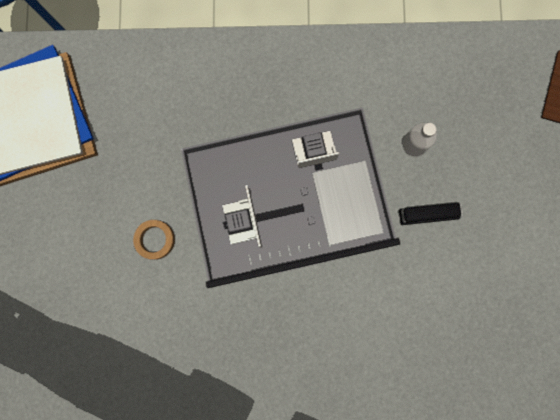

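View pics/scene0.png

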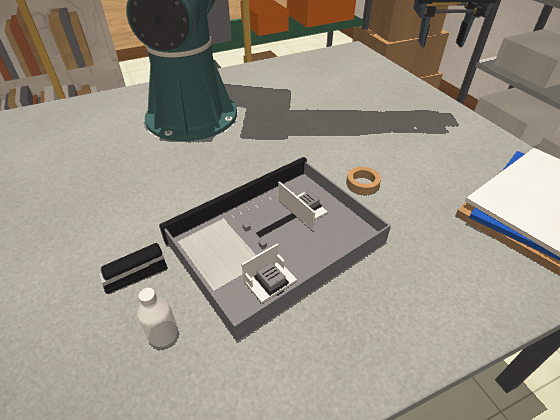

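Top view: side guide on the left with its button at about (238,221) and its fence from (247,187) to (259,246). The tray corners are near (186,152), (361,112), (398,242) and (208,285). The tape roll is at (153,240), the bottle at (424,138) and the stapler at (430,213). I'll measure heights from depth next.

```bash
cat > m.py <<'E'
from h import *
import pickle,sys
def cloud(c):
    v,u=np.mgrid[0:420,0:560]; d=c["depth"]
    o,_=ray(c,0,0); R=c["view"][:3,:3]
    D=np.stack([(u-c["cx"])/c["fx"],-(v-c["cy"])/c["fy"],-np.ones_like(d)],-1)
    return o+(D@R)*d[...,None]
E
python3 - <<'E'
from m import *
c=pickle.load(open("top0.pkl","rb"));P=cloud(c)
print("desk z",np.round(P[300:330:10,300:400:30,2],4))
v,u=np.mgrid[0:420,0:560]
z=P[...,2]
def rep(n,m):
    q=P[m];print(n,m.sum(),np.round(np.median(q,0),4),np.round(q.min(0),3),np.round(q.max(0),3)); return q
L=(u>215)&(u<270)&(v>180)&(v<255)
b=L&(z>.041)&(z<.051); 
n,lab,st,ce=cv2.connectedComponentsWithStats(b.astype(np.uint8)); i=1+st[1:,4].argmax()
m=lab==i; q=rep("button depth",m)
r=cv2.minAreaRect(np.argwhere(m)[:,::-1].astype(np.float32)); print(r, onplane(c,*r[0],.046))
f=rep("fence",L&(z>.06)); a=f[:,:2]-f[:,:2].mean(0); w=np.linalg.svd(a,full_matrices=False)[2][0]; w*=np.sign(w[0]); print("fence dir",w,np.arctan2(w[1],w[0]),"len",np.ptp(a@w), f.mean(0), "width",np.ptp(a@[-w[1],w[0]]))
# tray outline
t=(u>170)&(u<415)&(v>100)&(v<300)&(z>.03)&(z<.065)
n,lab,st,ce=cv2.connectedComponentsWithStats(t.astype(np.uint8)); i=1+st[1:,4].argmax(); q=rep("tray",lab==i)
r=cv2.minAreaRect(q[:,:2].astype(np.float32)); print("tray rect",r)
# scale crop
cv2.imwrite("pics/crop0.png",cv2.resize(np.ascontiguousarray(c["pixels"][175:265,180:280,::-1]),None,fx=6,fy=6,interpolation=cv2.INTER_CUBIC))
s=pickle.load(open("scene0.pkl","rb"));P=cloud(s);z=P[...,2]
S=(u>290)&(u<335)&(v>180)&(v<225)&(z>.041)&(z<.051); n,lab,st,ce=cv2.connectedComponentsWithStats(S.astype(np.uint8)); i=1+st[1:,4].argmax(); rep("scene btn",lab==i)
print(np.round([bydepth(s,360,180),bydepth(s,310,200)],3))
E
```

```text
desk z [[-0.0023  0.0009  0.0002  0.0027]
 [-0.0009  0.0014 -0.0002 -0.0021]
 [ 0.0005  0.0014  0.0025 -0.0001]]
button depth 410 [0.5305 0.1212 0.0457] [0.509 0.098 0.041] [0.551 0.145 0.051]
((237.16468811035156, 220.2411651611328), (18.33062744140625, 22.34383773803711), 77.47119140625) [0.53020681 0.12083407 0.046     ]
fence 159 [0.5339 0.0893 0.0707] [0.434 0.01  0.06 ] [0.595 0.103 1.027]
fence dir [0.91667641 0.39963027] 0.4111134742023793 len 0.1855065219136286 [0.53167792 0.08513839 0.12425518] width 0.044726617688142
tray 3384 [0.5041 0.0131 0.0512] [ 0.402 -0.19   0.03 ] [0.753 0.234 0.061]
tray rect ((0.5773780345916748, 0.023881569504737854), (0.28196850419044495, 0.3796333968639374), 12.14184856414795)
scene btn 181 [0.5334 0.1246 0.046 ] [0.512 0.106 0.041] [0.55  0.144 0.05 ]
[[0.486 0.294 0.004]
 [0.538 0.125 0.046]]
```

View pics/crop0.png

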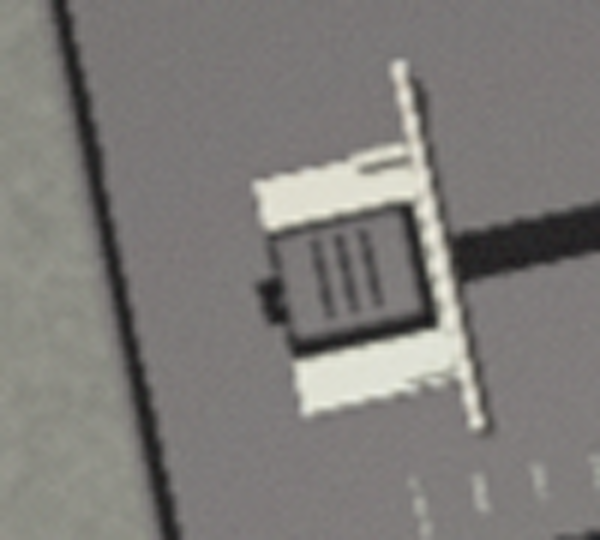

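Button top is at about (0.531, 0.121, 0.046) and both views agree. Tray yaw is about 0.212, and the fence sits 30 mm inward as specified. Next I work out the first move.

```bash
cat > go.py <<'E'
from h import *
import sys
from scipy.spatial.transform import Rotation as Ro
YAW=0.212; ex=np.array([np.cos(YAW),np.sin(YAW),0]); ey=np.array([-np.sin(YAW),np.cos(YAW),0])
B=np.array([.5315,.1215,.046])
def to(p):
    s=status.observe(); R=Ro.from_rotvec(s["tool_rot"]).as_matrix(); d=R.T@(p-s["tool_pos"])
    y=R[:,1]; a=np.arctan2(ey[1],ey[0])-np.arctan2(y[1],y[0]); a=(a+np.pi/2)%np.pi-np.pi/2
    print("translation",np.round(d/.5,4),"twist",round(-a/np.pi,4),"tool axes",np.round(R,3).tolist(),"pos",s["tool_pos"],"F",s["contact_force"],s["clock"])
E
python3 -c "
from go import *
to(B-.006*ey+[0,0,.1])"
```

```text
translation [-0.863  -0.7328  0.1354] twist -0.2087 tool axes [[-0.903, 0.429, -0.0], [0.429, 0.903, -0.001], [0.0, -0.001, -1.0]] pos [0.30040755 0.63186202 0.21333053] F [ 0.34001837  0.8609049  -0.33179151] 0.1
```

Emit:
drive_tool([
  [-0.863, -0.733, 0.1],
  [-0.863, -0.733, 0.1],
  [-0.863, -0.733, 0.1],
  [-0.863, -0.733, 0.1],
  [-0.863, -0.733, 0.1],
  [-0.863, -0.733, 0.1],
  [-0.863, -0.733, 0.1],
  [-0.863, -0.733, 0.1],
], fingers=[-1, -1, -1, -1, -1, -1, -1, -1], twist=[-0.209, -0.209, -0.209, -0.209, -0.209, -0.209, -0.209, -0.209], squeeze=10)

```text
clock: 0.77
tool_pos: [0.4365, 0.3288, 0.1845]
tool_rot: [0.335, -3.124, 0.0]
contact_force: [0.0, 0.6, 0.1]
finger_gap: 0.0406
finger_force: 0.0
```

```bash
python3 -c "
from go import *
to(B-.006*ey+[0,0,.1])"
```

```text
translation [-0.0979 -0.4574  0.077 ] twist 0.0004 tool axes [[-0.977, -0.212, -0.0], [-0.212, 0.977, -0.0], [0.0, -0.0, -1.0]] pos [0.43651577 0.32879854 0.18451206] F [0.04982096 0.57538062 0.13753427] 0.7667
```

Emit:
drive_tool([
  [-0.098, -0.457, 0.06],
  [-0.098, -0.457, 0.06],
  [-0.098, -0.457, 0.06],
  [-0.098, -0.457, 0.06],
  [-0.098, -0.457, 0.06],
  [-0.098, -0.457, 0.06],
  [-0.098, -0.457, 0.06],
  [-0.098, -0.457, 0.06],
], fingers=[-1, -1, -1, -1, -1, -1, -1, -1], twist=[0, 0, 0, 0, 0, 0, 0, 0])

```text
clock: 1.43
tool_pos: [0.5325, 0.1166, 0.1543]
tool_rot: [0.329, -3.123, 0.0]
contact_force: [-0.3, 0.2, -0.2]
finger_gap: 0.0005
finger_force: 0.0
```

Emit:
drive_tool([
  [0, 0, 0],
  [0, 0, 0],
  [0, 0, 0],
  [0, 0, 0],
], fingers=[-1, -1, -1, -1], twist=[0, 0, 0, 0])

```text
clock: 1.77
tool_pos: [0.5322, 0.1186, 0.1549]
tool_rot: [-0.336, 3.123, 0.0]
contact_force: [-0.0, -0.3, 0.6]
finger_gap: 0.0006
finger_force: 0.0
```

```bash
python3 -c "
from go import *
to(B-.006*ey+[0,0,.01])
print(status.observe()['finger_gap'])
grab('wrist','pics/w1.png'); grab('scene','pics/s1.png')"
```

```text
translation [ 1.000e-04 -6.100e-03  1.977e-01] twist 0.0007 tool axes [[-0.977, -0.213, 0.0], [-0.213, 0.977, 0.0], [-0.0, 0.0, -1.0]] pos [0.53216737 0.11860559 0.15486995] F [-0.04955479 -0.34236686  0.5704789 ] 1.7667
0.0006113117257023668
```

View pics/w1.png

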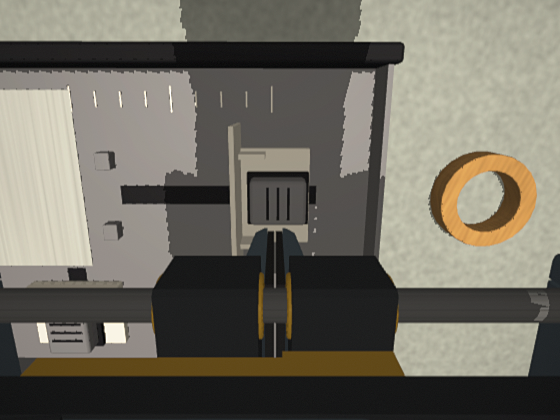

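The wrist view shows the shut fingers at about column 275, just above the button at (278,200). The fence is to the left at column 234, so the yaw and centring are right. I descend.

Emit:
drive_tool([
  [0, -0.006, 0.07],
  [0, -0.006, 0.13],
  [0, -0.006, 0.18],
  [0, -0.006, 0.198],
  [0, -0.006, 0.198],
  [0, -0.006, 0.198],
], fingers=[-1, -1, -1, -1, -1, -1], twist=[0, 0, 0, 0, 0, 0])

```text
clock: 2.37
tool_pos: [0.5334, 0.115, 0.0563]
tool_rot: [0.334, -3.124, 0.0]
contact_force: [-0.3, -0.0, 0.1]
finger_gap: 0.0007
finger_force: 0.0
```

Emit:
drive_tool([
  [0, 0, 0.01],
  [0, 0, 0.018],
  [0, 0, 0.024],
  [0, 0, 0.028],
  [0, 0, 0.028],
  [0, 0, 0.028],
], fingers=[-1, -1, -1, -1, -1, -1], twist=[0, 0, 0, 0, 0, 0])

```text
clock: 2.87
tool_pos: [0.5336, 0.1149, 0.0421]
tool_rot: [-0.334, 3.123, 0.0]
contact_force: [1.5, 0.7, 3.7]
finger_gap: 0.0006
finger_force: 1.6
```

Emit:
drive_tool([
  [0, 0, 0.004],
  [0, 0, 0.007],
  [0, 0, 0.009],
  [0, 0, 0.01],
  [0, 0, 0.01],
  [0, 0, 0.01],
], fingers=[-1, -1, -1, -1, -1, -1], twist=[0, 0, 0, 0, 0, 0])

```text
clock: 3.37
tool_pos: [0.5338, 0.1149, 0.0378]
tool_rot: [-0.334, 3.123, -0.0]
contact_force: [-3.3, -0.0, 24.9]
finger_gap: 0.0004
finger_force: 12.3
```

Button fully down: z 0.0378 and force rising sharply. Now I slide inward.

Emit:
drive_tool([
  [0, -0.01, 0],
  [0, -0.02, 0],
  [0, -0.03, 0],
  [0, -0.045, 0],
  [0, -0.06, 0],
  [0, -0.075, 0],
  [0, -0.09, 0],
  [0, -0.1, 0],
], fingers=[-1, -1, -1, -1, -1, -1, -1, -1], twist=[0, 0, 0, 0, 0, 0, 0, 0])

```text
clock: 4.03
tool_pos: [0.5444, 0.0655, 0.0378]
tool_rot: [-0.333, 3.123, 0.0]
contact_force: [-4.0, 1.3, 24.6]
finger_gap: 0.0005
finger_force: 12.2
```

```bash
cat > w.py <<'E'
from m import *
from go import *
def fence():
    c=grab("top");P=cloud(c);z=P[...,2];px=c["pixels"].astype(int)
    q=P[(z>.064)&(z<.076)&(px.min(-1)>110)]; r=(q-B)
    x=r@ex;y=r@ey; k=(abs(x)<.065)&(y<-.02)&(y>-.16); 
    print("fence y rel start button",np.percentile(y[k],[5,50,95]).round(4),k.sum(),"x",x[k].min(),x[k].max())
    s=status.observe();d=s["tool_pos"]-B;print("tool rel",d@ex,d@ey,s["tool_pos"],"F x,y,z",s["contact_force"]@ex,s["contact_force"]@ey,s["contact_force"][2],s["clock"])
E
python3 - <<'E'
from w import *
fence()
E
```

```text
Traceback (most recent call last):
  File "w.py", line 7, in fence
    print("fence y rel start button",np.percentile(y[k],[5,50,95]).round(4),k.sum(),"x",x[k].min(),x[k].max())
                                     ~~~~~~~~~~~~~^^^^^^^^^^^^^^^^
IndexError: index -1 is out of bounds for axis 0 with size 0
```

Emit:
drive_tool([
  [0, -0.01, 0],
  [0, -0.02, 0],
  [0, -0.03, 0],
  [0, -0.04, 0],
  [0, -0.05, 0],
  [0, -0.056, 0],
], fingers=[-1, -1, -1, -1, -1, -1], twist=[0, 0, 0, 0, 0, 0])

```text
clock: 4.58
tool_pos: [0.5503, 0.0382, 0.0378]
tool_rot: [-0.333, 3.123, -0.0]
contact_force: [-3.0, 1.0, 24.0]
finger_gap: 0.0003
finger_force: 12.1
```

Run:
```python
from go import *
s=status.observe();d=s["tool_pos"]-B;print(d@ex,d@ey,s["contact_force"]@ex,s["contact_force"]@ey)
grab("wrist","pics/w2.png")
```

```text
0.0008648839027714308 -0.08534756645015824 -2.742242762034722 1.5831019615055373
```

View pics/w2.png

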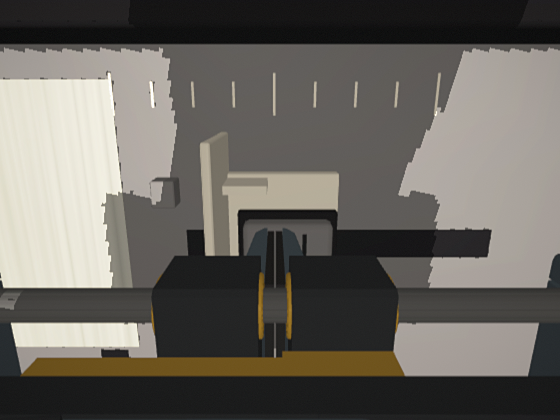

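The guide moves with the finger. Its fence is at column 205, and the stop blocks on the tray are at about (165,192). I continue in smaller steps.

Emit:
drive_tool([
  [0, -0.006, 0],
  [0, -0.012, 0],
  [0, -0.018, 0],
  [0, -0.02, 0],
  [0, -0.02, 0],
], fingers=[-1, -1, -1, -1, -1], twist=[0, 0, 0, 0, 0])

```text
clock: 5.05
tool_pos: [0.5525, 0.0285, 0.0379]
tool_rot: [-0.333, 3.123, -0.0]
contact_force: [-3.7, -2.1, 24.1]
finger_gap: 0.0003
finger_force: 12.1
```

Emit:
drive_tool([
  [0, -0.004, 0],
  [0, -0.008, 0],
  [0, -0.01, 0],
  [0, -0.01, 0],
], fingers=[-1, -1, -1, -1], twist=[0, 0, 0, 0])

```text
clock: 5.38
tool_pos: [0.5535, 0.0237, 0.0379]
tool_rot: [-0.333, 3.123, -0.0]
contact_force: [-2.9, -0.8, 23.7]
finger_gap: 0.0005
finger_force: 12.0
```

Emit:
drive_tool([
  [0, -0.004, 0],
  [0, -0.008, 0],
  [0, -0.01, 0],
  [0, -0.01, 0],
], fingers=[-1, -1, -1, -1], twist=[0, 0, 0, 0])

```text
clock: 5.72
tool_pos: [0.5545, 0.0188, 0.0378]
tool_rot: [-0.333, 3.123, -0.0]
contact_force: [-3.4, -0.9, 24.6]
finger_gap: 0.0003
finger_force: 12.0
```

Emit:
drive_tool([
  [0, -0.004, 0],
  [0, -0.008, 0],
  [0, -0.01, 0],
  [0, -0.01, 0],
], fingers=[-1, -1, -1, -1], twist=[0, 0, 0, 0])

```text
clock: 6.05
tool_pos: [0.5554, 0.0149, 0.0378]
tool_rot: [-0.332, 3.123, 0.002]
contact_force: [-4.4, 12.3, 24.1]
finger_gap: 0.0008
finger_force: 12.0
```

Emit:
drive_tool([
  [0, -0.002, 0],
  [0, -0.004, 0],
  [0, -0.004, 0],
  [0, -0.004, 0],
], fingers=[-1, -1, -1, -1], twist=[0, 0, 0, 0])

```text
clock: 6.38
tool_pos: [0.5558, 0.0132, 0.0377]
tool_rot: [-0.333, 3.123, 0.002]
contact_force: [-3.0, 13.5, 23.6]
finger_gap: 0.0005
finger_force: 11.6
```

Run:
```python
from go import *
s=status.observe();d=s["tool_pos"]-B;print(d@ex,d@ey,s["contact_force"]@ex,s["contact_force"]@ey)
grab("wrist","pics/w3.png")
```

```text
0.0009733107692654307 -0.11100056645904774 -0.07510746331825402 13.847901114255928
```

View pics/w3.png

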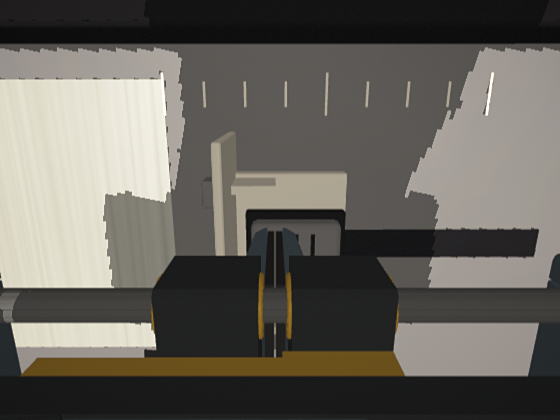

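The fence at columns 212–235 is now against the stop block at (207,192). The finger slips on the button at 13.5 N lateral, so the end stop is reached. I let go straight up.

Emit:
drive_tool([
  [0, 0, -0.006],
  [0, 0, -0.014],
  [0, 0, -0.025],
  [0, 0, -0.04],
  [0, 0, -0.1],
  [0, 0, -0.17],
  [0, 0, -0.24],
  [0, 0, -0.3],
], fingers=[-1, -1, -1, -1, -1, -1, -1, -1], twist=[0, 0, 0, 0, 0, 0, 0, 0])

```text
clock: 7.1
tool_pos: [0.5548, 0.012, 0.189]
tool_rot: [0.333, -3.124, 0.0]
contact_force: [-0.0, -1.3, 0.3]
finger_gap: 0.0007
finger_force: 0.0
```

Emit:
drive_tool([
  [0.06, 0.06, 0],
  [0.12, 0.12, 0],
  [0.18, 0.18, 0],
  [0.2, 0.24, 0],
  [0.2, 0.3, 0],
  [0.2, 0.36, 0],
  [0.2, 0.4, 0],
  [0.2, 0.4, 0],
], fingers=[-1, -1, -1, -1, -1, -1, -1, -1], twist=[0, 0, 0, 0, 0, 0, 0, 0])

```text
clock: 7.77
tool_pos: [0.4143, 0.1888, 0.187]
tool_rot: [0.337, -3.123, -0.0]
contact_force: [-0.2, -0.3, -0.3]
finger_gap: 0.0008
finger_force: 0.0
```

Run:
```python
from w import *
c=grab("top","pics/top2.png");P=cloud(c);z=P[...,2];px=c["pixels"].astype(int)
r=P-B;x=r@ex;y=r@ey
k=(z>.064)&(z<.077)&(abs(x)<.07)&(y<-.1)&(y>-.18);print("fence y",np.percentile(y[k],[5,50,95]),k.sum())
b=(abs(x)<.012)&(abs(y+.101)<.014);print("button z",np.median(z[b]))
b=(z>.041)&(z<.051)&(abs(x)<.03)&(abs(y+.1)<.028);print("button y range",np.percentile(y[b],[2,50,98]))
print(status.observe()["contact_force"])
```

```text
fence y [-0.13381368 -0.13188359 -0.13012954] 138
button z 0.04600943892306081
button y range [-0.12078806 -0.09997901 -0.07901866]
[-0.00420731  0.19014359 -0.3910899 ]
```

View pics/top2.png

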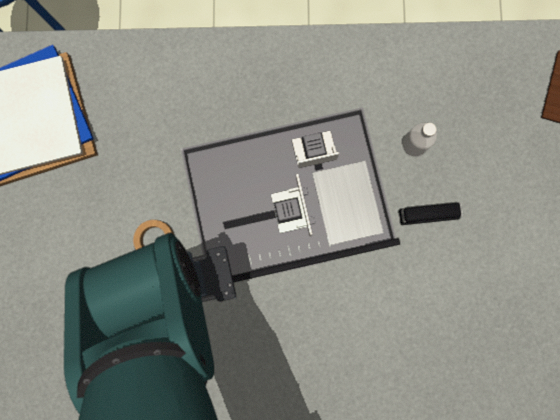

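The guide is against the stop blocks, its button is up at 46 mm, everything else is unmoved and the hand is clear.

```bash
python3 -c "
from cell import order
print(order.finish_job())"
```

```text
the job is handed in; nothing more can be done
None
```

The side guide is at its end stop with its button back up at 46 mm, the end guide and loose objects look undisturbed in the final top view, the hand is clear, and the job was handed in at about 8 s on the robot's clock.

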